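# Swap the ram and the owl on the stone carver's bench

### The job

The carvings stand in the wrong places. First slide the crocodile nose first and straight under the low wooden riser, flat on the bench, so that rather more than half of its length is covered and its tail still sticks out; this frees the wooden work disc. Then swap the ram and the owl, resting one of them near the middle of the disc on the way and never standing either on the gritty bench: at the end the ram stands upright in the middle of the rectangular block with its foot slab in line with the block's length, the owl stands upright in the middle of the round block, and the rough stone has been left alone.

Things in the scene. Friction and masses are not known exactly. Their poses are not given: they have to be found in the camera images.
- crocodile: grey stone crocodile on the work disc, 190 long, 62 wide over the feet, 39 high, 0.4 kg. Origin: centre of its underside; x to the nose, z up. Grip across the trunk between the feet (x -24 to 16, 42 wide, 6 to 36 mm up) or across the tail root (x -82 to -44, 26 wide, 2 to 24 mm up). The feet, at x 18 to 34 and -42 to -26, stick out 31 mm from the middle, 16 high. Tail tip at x = -95.
- ram: grey stone ram on four legs, curled horns, rectangular foot slab 90 (x) by 50 (y) by 12 high; 93 high at the head, 0.35 kg. Origin: centre of the slab's underside; x towards the head, z up. Grip across the trunk: x = -34 to +34, 32 wide across y, 36 to 68 mm up; neck and head rise from x = +20 to +62. Starts on the round block.
- owl: grey stone owl, a stout upright figure with a round foot 64 across and 10 high; 101 high with the ears, about 0.35 kg. Origin: centre of the underside of the foot; x towards the beak, z up. Round body 46 to 49 across between 25 and 60 mm up, neck 38 across at 70. Starts on the rectangular block.
- rect_block: rectangular block of pale sandstone, fixed, 110 (its x) by 75 (its y), 45 high; origin at the centre of its underside on the bench, z up. Place of the ram, whose slab's long side goes along the block's x, either way round.
- round_block: round block of pale sandstone, fixed, 100 across, 60 high; origin at the centre of its underside on the bench, z up. Place of the owl.
- work_disc: light wooden disc on a squat foot, fixed (does not turn), 190 across, its flat top 35 above the bench; origin at the centre of its underside on the bench. The spare place for the swap, once the crocodile is off it.
- riser: low dark wooden riser, fixed: board 140 deep (its x) by 190 wide on two slab legs along its sides, open at the front. Underside of the board 55 above the bench, top 73; 150 clear between the legs. Origin: on the bench below the middle of the board's front edge; x points in under the board, y left, z up. The bench in front is free for 200 mm, 100 mm wide.
- rough_stone: uncarved lump of grey stone, about 95 by 78 and 80 high, 1.3 kg, loose on the bench; origin at the centre of its underside. To be left alone.
- croc_nose (a point): tip of the crocodile's nose, 95 mm ahead of its origin and 13 mm up

How it is judged (in metres and radians):
On the way, in this order (a step that is already met when the one before it is completed fails the run):
1. the crocodile lies under the riser, nose in, released (x of crocodile in the frame of riser between 0 and 0.05 m and y of crocodile in the frame of riser between -0.04 and 0.04 m and angle between the x axis of crocodile and the x axis of riser, either way round below 0.26 rad and height (world z) of crocodile below 0.006 m and contact force between the fingers and crocodile below 0.5 N and x of croc_nose in the frame of riser above 0.06 m), for 0.2 s.
2. the ram or the owl stands released on the work disc (((horizontal distance between ram and work_disc below 0.06 m and height (world z) of ram below 0.041 m and contact force between the fingers and ram below 0.5 N and angle between ram's own z axis and vertical below 0.12 rad) or (horizontal distance between owl and work_disc below 0.06 m and height (world z) of owl below 0.041 m and contact force between the fingers and owl below 0.5 N and angle between owl's own z axis and vertical below 0.12 rad))), for 0.2 s.
At the end, for the whole second after the job is handed in: Crocodile flat on the bench, nose under the riser, centre 0-50 mm inside the front edge, within 40 mm of the middle, 0.26 rad of straight. Ram upright on the rectangular block (14 mm, 0.2 rad), owl upright on the round block (14 mm). All released, at rest (x of crocodile in the frame of riser between 0 and 0.05 m and y of crocodile in the frame of riser between -0.04 and 0.04 m and angle between the x axis of crocodile and the x axis of riser, either way round below 0.26 rad and height (world z) of crocodile below 0.006 m and angle between each of crocodile, ram, owl's own z axis and vertical below 0.1 rad and x of croc_nose in the frame of riser above 0.06 m and horizontal distance between ram and rect_block below 0.014 m and height (world z) of ram between 0.04 and 0.05 m and angle between the x axis of ram and the x axis of rect_block, either way round below 0.2 rad and horizontal distance between owl and round_block below 0.014 m and height (world z) of owl between 0.055 and 0.065 m and linear speed of each of ram, owl, crocodile below 0.02 m/s); the robot touches nothing.
It fails at once if the ram or the owl is set down on the bench (height (world z) of any of ram, owl below 0.02 m).
It fails at once if the rough stone is moved more than 20 mm (distance of rough_stone from where it was at the start of the episode above 0.02 m).
It also fails if it takes over 122 s, if anything falls off the work surface, if the arm or the gripper's body presses on something with over 40 N, if the wrist force passes 120 N, or if a joint passes its speed limit or range.

### The arm

A 6-joint arm with a two-finger parallel gripper is mounted at the origin on the work surface. World frame = base frame: x ahead of the robot, y to its left, z up, the work surface at z = 0. Lengths are in mm, angles in rad, forces in N, time in s.
With the tool pointing down it reaches from about 275 to 750 mm from the base axis. Payload 10.2 kg.
Tool frame: the origin (TCP) lies between the finger pads; the fingertips stand 14 mm ahead of it and the grasp point (between the pads) lies 5 mm behind it (tip_reach is the distance from the TCP to the fingertips, in mm); z points along the fingers, y is the line along which they close (so a half turn about z gives the same grasp; the last joint's range is limited). The gripper opens to 85 mm and grips with 20 to 120 N. Pads are 22 mm wide; open, the fingers measure 114 mm over their backs; the gripper's body (76 mm by 85 mm) begins 54 mm behind the grasp point. The pads swing forward as they close: fully open they stand 13 mm farther back than shut.
Start: joints at [-1.555, 0.313, 1.498, -0, 1.331, -0.223], TCP at [124.168, -510.111, 245.294] pointing down, gripper open.
Joint ranges: [-2.94, 2.94], [-0.97, 2.17], [0.19, 2.56], [-1.23, 4.37], [0.02, 3.11], [-2.88, 2.88]. Speed limits (rad/s): [2.39, 2.39, 3.01, 3.14, 3.14, 3.14].

### API

Orientations are given as a unit quaternion [w, x, y, z].
In Python, from rig import * gives the robot as it stands.
- The arm moves only by the tool arm_command, never from a script. Its argument "steps" is a list that holds one entry, the list of rows, each a list of 7 numbers: the opening, from 0 (shut) to 1 (fully open), then the shift along the tool's x, y, z each as a share of 0.05 m, from -1 to 1, then the turn, a rotation vector about the tool's x, y, z each as a share of 0.15 rad, from -1 to 1. A call has 1 to 8 rows; each row shifts and turns the commanded pose from where the row before left it, along the tool's axes as they then stand; what a row does not reach is not made up. A row lasts 1/8 s, in which the tool goes at most 62.5 mm and 10.7 degrees, less where a joint would pass 70% of its speed; a pose out of reach is approached as far as the arm can. A call with a number of a shift or a turn outside -1 to 1 is refused whole. A call with a gripper value outside its range is refused whole. The fingers move at their own pace and stop on an object; "squeeze" is the grip in N (left out, the last holds). Time passes only in rows, so rows that do not move let the fingers close. It gives the time, the measured TCP pose, the force, the opening and the grip force at its end, in the units of the state.
- sense(): the state, without advancing time (a new reading comes with each control period).
- capture(name): name is "scene" or "top" or "wrist"; returns the picture (420x560x3 uint8, red, green, blue); there is no depth.
- get_calibration(name): a dict with "intrinsics" (3x3 intrinsics, pixels), "rvec" (rotation vector, rad) and "tvec" (3), from world to camera coordinates, as OpenCV has them; the wrist camera has in their place "T_tool_cam" (4x4, takes a point from camera to tool coordinates, whose origin is the TCP and whose axes are the flange's). Camera axes: x right, y down, z forward; pixel columns grow to the right and rows downward; lengths in mm; the calibration is good to about 2 mm. A picture is of the moment at which its call begins: read the wrist's pose just before it. get_calibration takes no time and is no camera call.
- finish_job(): hands the job in; it is judged then, once.
The state is a dict: "time_s": time; "joints": joint angles; "dq": joint speeds; "tau": joint torques, N m; "eef_pos": TCP position; "ee_rot": TCP orientation; "force": force on the tool from outside, world axes, zero at the start; "wrist_torque": the same for the moment, N m; "grip_width": opening from 0.0 (shut) to 1.0 (fully open); "grip_force": force on a finger pad.
Only numpy, scipy, OpenCV 4.12 (cv2) and the standard library are available. Lean on these libraries where they do the work, as an engineer would, in place of code of your own. Each camera call takes 0.05 s, during which the arm holds its last target. There are 200 camera calls.

## Working session

There is one attempt and no reset: what is moved stays moved. The work goes in short steps, Python scripts to look and compute and a tool call to move; the robot and the scene stay as the last step left them, time stands still between calls to the robot, and variables do not carry over. Pictures are saved under pics/ and viewed, at most 14 in all, crops included, and the job is handed in when it is done.

Besides the shell and the picture viewer there is one more tool, called after "Call:" as name(argument=value, ...) on one line, values as JSON. arm_command: Moves the arm, as the interface text tells. Its arguments: {"type":"object","properties":{"steps":{"type":"array"},"squeeze":{"type":"number"}},"required":["steps"]}

```bash
ls; mkdir -p pics
python3 - <<'E'
from rig import *
import cv2
s=sense(); print(s['eef_pos'],s['ee_rot'],s['time_s'],s['grip_width'])
for n in ("scene","top"):
    cv2.imwrite(f"pics/{n}0.png",capture(n)[:,:,::-1]); print(n,get_calibration(n))
print(get_calibration("wrist"))
E
```

```text
pics
[ 124.1628455  -509.85731974  244.7390677 ] [-6.42844875e-04  9.92881906e-01  1.19101230e-01  6.99215448e-05] 0.0 1.003612082145215
scene {'intrinsics': array([[416.14347472,   0.        , 278.49875809],
       [  0.        , 416.14347472, 214.15008572],
       [  0.        ,   0.        ,   1.        ]]), 'rvec': array([ 2.41822814,  0.88457881, -0.26186948]), 'tvec': array([-430.27223478, -261.22568921, 1242.44864633])}
top {'intrinsics': array([[515.43664662,   0.        , 293.78435416],
       [  0.        , 515.43664662, 209.57138432],
       [  0.        ,   0.        ,   1.        ]]), 'rvec': array([ 2.17446544, -2.18402141,  0.07178978]), 'tvec': array([  -7.74546601,  546.94296527, 1291.17219051])}
{'intrinsics': array([[297.90178209,   0.        , 282.08878379],
       [  0.        , 297.90178209, 206.12611393],
       [  0.        ,   0.        ,   1.        ]]), 'T_tool_cam': array([[-3.90322312e-04, -9.59935083e-01, -2.80222205e-01,
         7.16403898e+01],
       [ 9.99999396e-01, -8.67510534e-05, -1.09572579e-03,
        -4.83104322e-01],
       [ 1.02751605e-03, -2.80222464e-01,  9.59934537e-01,
        -1.29273069e+02],
       [ 0.00000000e+00,  0.00000000e+00,  0.00000000e+00,
         1.00000000e+00]])}
```

View pics/top0.png

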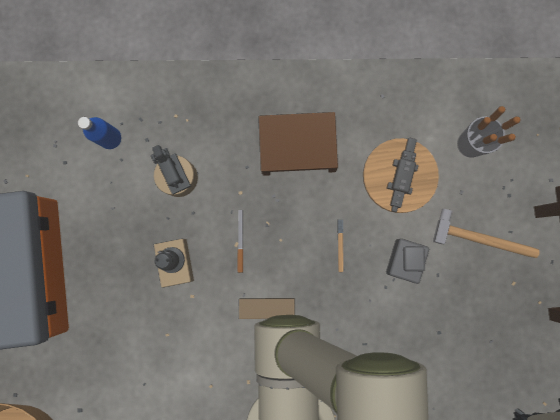

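View pics/scene0.png

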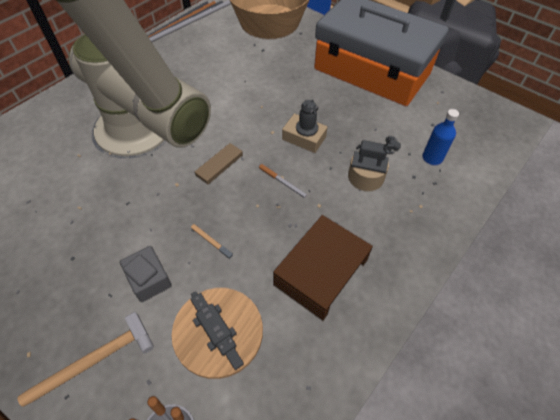

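The top view shows the riser (260–337, 112–172) opening towards the robot, the croc on the disc (402,175), the ram on the round block (173,172), the owl on the rectangular block (171,262), and the rough stone at (408,260). I'll enlarge the details and mask.

```bash
cat > h.py <<'E'
import numpy as np, cv2
from scipy.spatial.transform import Rotation as R
from rig import *
def cam(n,s=None):
    c=get_calibration(n); K=c['intrinsics']
    if n=='wrist':
        q=s['ee_rot']; Rt=R.from_quat([q[1],q[2],q[3],q[0]]).as_matrix(); T=c['T_tool_cam']
        return K,Rt@T[:3,:3],Rt@T[:3,3]+s['eef_pos']
    Rc=cv2.Rodrigues(c['rvec'])[0]; return K,Rc.T,-Rc.T@c['tvec']
def ray(c,p,z):
    K,Rw,o=c; p=np.atleast_2d(np.array(p,float)); d=(Rw@np.linalg.inv(K)@np.c_[p,np.ones(len(p))].T).T
    return o+d*((z-o[2])/d[:,2])[:,None]
def proj(c,P):
    K,Rw,o=c; q=K@Rw.T@(np.atleast_2d(P)-o).T; return (q[:2]/q[2]).T
E
python3 - <<'E'
from h import *
t=cv2.imread('pics/top0.png'); s=cv2.imread('pics/scene0.png')
def crop(im,x,y,w,h,f): return cv2.resize(im[y:y+h,x:x+w],None,fx=f,fy=f,interpolation=cv2.INTER_CUBIC)
a=np.hstack([crop(t,350,130,100,75,4),crop(t,140,130,100,75,4)])
b=np.hstack([crop(t,130,225,100,75,4),crop(s,170,285,100,75,4)])
cv2.imwrite('pics/m.png',np.vstack([a,b]))
hsv=cv2.cvtColor(t,cv2.COLOR_BGR2HSV)
c=cam('top')
for nm,(x,y,w,h),z in (('disc',(350,130,100,90),35),('riser',(245,95,110,90),73),('round',(140,130,70,75),60),('rect',(140,230,60,65),45)):
    r=hsv[y:y+h,x:x+w]; m=((r[...,1]>70)&(r[...,0]<25)).astype('uint8')*255
    k=max(cv2.findContours(m,0,2)[0],key=cv2.contourArea)+[[x,y]]
    hl=cv2.convexHull(k)[:,0]
    W=ray(c,hl,z)[:,:2].astype('float32')
    print(nm,cv2.contourArea(k),'minrect',cv2.minAreaRect(W),'circ',cv2.minEnclosingCircle(W),'ell',cv2.fitEllipse(W))
r=hsv; 
for p in((300,140),(403,190),(370,180),(175,185),(173,275),(410,258),(100,100)): print(p,hsv[p[1],p[0]])
E
```

```text
disc 1739.0 minrect ((643.2411499023438, -232.55349731445312), (90.66209411621094, 188.28712463378906), 76.35527038574219) circ ((633.84130859375, -271.2751770019531), 94.30329895019531) ell ((632.4210205078125, -276.2303771972656), (180.6747283935547, 187.48062133789062), 78.61792755126953)
riser 4153.0 minrect ((709.1292724609375, -20.957351684570312), (144.73875427246094, 188.03143310546875), 2.45097017288208) circ ((711.5489501953125, -21.25000762939453), 115.42330932617188) ell ((710.0820922851562, -21.816974639892578), (200.25259399414062, 271.0057678222656), 92.03636169433594)
round 25.0 minrect ((618.7907104492188, 321.845458984375), (66.8343276977539, 19.27657699584961), 22.387815475463867) circ ((620.450439453125, 317.8162841796875), 33.436649322509766) ell ((619.1675415039062, 320.5621032714844), (19.951766967773438, 68.5008544921875), 109.2337875366211)
rect 75.0 minrect ((377.2674255371094, 290.50164794921875), (35.41944885253906, 62.33701705932617), 2.0631484985351562) circ ((384.3395080566406, 290.6543273925781), 32.83707809448242) ell ((384.5499267578125, 290.9974670410156), (53.460933685302734, 66.20195007324219), 11.123241424560547)
(300, 140) [ 11  96 106]
(403, 190) [150   3  79]
(370, 180) [ 15 105 179]
(175, 185) [90  4 61]
(173, 275) [ 18  68 164]
(410, 258) [110   6 120]
(100, 100) [ 23   8 130]
```

View pics/m.png

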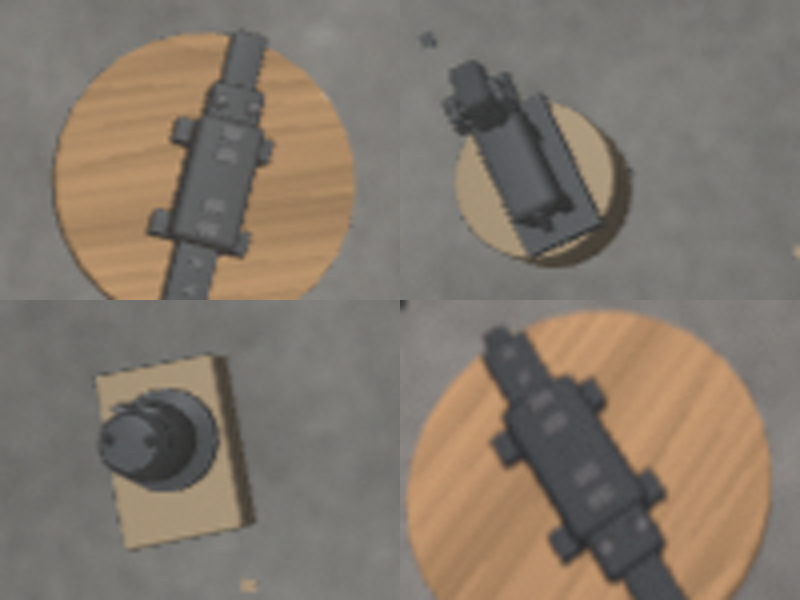

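The crop shows the croc's head end (eyes) pointing away from the robot. Nose tip is at (412,139), with the feet pairs centred at about (406,165) and (400,188). Rect block top corners, ram slab corners and owl foot are readable.

```bash
cat >> h.py <<'E'
def yaw(s):
    q=s['ee_rot']; M=R.from_quat([q[1],q[2],q[3],q[0]]).as_matrix(); return np.degrees(np.arctan2(M[1,0],M[0,0])),M
def go(P,psi=None):
    s=sense(); y,M=yaw(s); d=M.T@(np.array(P,float)-s['eef_pos'])
    print('t',round(s['time_s'],2),'tcp',s['eef_pos'].round(1),'yaw',round(y,1),'j',s['joints'].round(2),'F',s['force'].round(1),'grip',round(s['grip_width'],3),round(s['grip_force'],1))
    print('shift units',(d/50).round(2),'turn units', None if psi is None else round(-((psi-y+180)%360-180)/np.degrees(.15),2), 'tilt', (M[:2,2]).round(3))
E
python3 - <<'E'
from h import *
c=cam('top')
def ang(a,b): d=b-a; return np.degrees(np.arctan2(d[1],d[0])).round(1)
f=ray(c,[406,165.3],51)[0];r=ray(c,[400,188],51)[0];n=ray(c,[412,139],50)[0]
print('croc front feet',f,'rear',r,'dist(60)',np.linalg.norm(f-r),'yaw',ang(r,f),ang(r,n),'nose',n,'origin',f+(r-f)*26/60, 'nose-dist',np.linalg.norm((n-f)[:2]))
q=ray(c,[[153.75,244],[183.25,238.5],[190,281.5],[161.5,287.25]],45)
print('rect',q.mean(0),[np.linalg.norm(q[i]-q[(i+1)%4]).round() for i in range(4)],ang(q[3],q[0]),ang(q[2],q[1]))
q=ray(c,[[174.25,153.75],[190.75,185.5],[172.5,193.75]],72)
print('ram',(q[0]+q[2])/2,np.linalg.norm(q[0]-q[1]),np.linalg.norm(q[1]-q[2]),ang(q[1],q[0]))
print('owl',ray(c,[171.5,260],55))
t=cv2.imread('pics/top0.png');h=cv2.cvtColor(t,cv2.COLOR_BGR2HSV)
m=((h[...,1]>40)&(h[...,2]>135)&(h[...,0]<30)).astype('uint8'); m[:,:150]=0;m[:,198:]=0;m[:150]=0;m[200:]=0
p=np.argwhere(m)[:,::-1]; W=ray(c,cv2.convexHull(p.astype('int32'))[:,0],60)[:,:2].astype('float32')
print('round',cv2.minEnclosingCircle(W),cv2.fitEllipse(W))
# riser top corners
m=((h[...,1]>70)&(h[...,0]<25)).astype('uint8')[:,:]; m[:,:245]=0;m[:,355:]=0;m[:95]=0;m[168:]=0
k=max(cv2.findContours(m,0,2)[0],key=cv2.contourArea)
hl=cv2.approxPolyDP(cv2.convexHull(k),4,True)[:,0]; print(hl, ray(c,hl,73).round(0))
E
```

```text
croc front feet [ 654.10435913 -290.95907656   51.        ] rear [ 597.18910602 -274.90574526   51.        ] dist(60) 59.13590687395116 yaw -15.8 -14.8 nose [ 720.72941818 -307.53204733   50.        ] origin [ 629.44108278 -284.002633     51.        ] nose-dist 68.65538473970292
rect [414.11451107 292.24709345  45.        ] [np.float64(75.0), np.float64(108.0), np.float64(72.0), np.float64(109.0)] 11.1 9.6
ram [633.02041629 285.4938801   72.        ] 89.4042712568285 48.99441176549341 27.8
owl [[421.12261304 291.41546429  55.        ]]
round ((633.10498046875, 289.4134826660156), 49.036277770996094) ((633.3683471679688, 289.4798583984375), (95.78379821777344, 97.65653991699219), 19.640758514404297)
[[334 113]
 [337 167]
 [261 167]
 [259 116]] [[ 782. -111.   73.]
 [ 647. -117.   73.]
 [ 648.   70.   73.]
 [ 776.   75.   73.]]
```

Call:
arm_command(steps=[[[1,0.9,-0.17,0,0,0,0],[1,0.9,-0.17,0,0,0,0],[1,0.9,-0.17,0,0,0,0],[1,0.9,-0.17,0,0,0,0],[1,0.9,-0.17,0,0,0,0],[1,0.9,-0.17,0,0,0,0],[1,0.9,-0.17,0,0,0,0],[1,0.9,-0.17,0,0,0,0]]])

```text
time_s: 1.1
eef_pos: [459.1, -358.0, 245.0]
ee_rot: [-0.0, 0.993, 0.119, -0.0]
force: [0.2, -0.4, -0.1]
grip_width: 1.001
grip_force: 0.0
```

Call:
arm_command(steps=[[[1,0.9,-0.17,0,0,0,0],[1,0.9,-0.17,0,0,0,0],[1,0.9,-0.17,0,0,0,0],[1,0.9,-0.17,0,0,0,0],[1,0,0,0,0,0,-1],[1,0,0,0,0,0,-1],[1,0,0,0,0,0,-1],[1,0,0,0,0,0,-1]]])

```text
time_s: 2.1
eef_pos: [624.6, -283.2, 244.7]
ee_rot: [-0.0, 0.912, 0.41, -0.0]
force: [-0.7, 0.8, 0.8]
grip_width: 1.002
grip_force: 0.0
```

Call:
arm_command(steps=[[[1,0,0,0,0,0,-1],[1,0,0,0,0,0,-1],[1,0,0,0,0,0,-1],[1,0,0,0,0,0,-1],[1,0,0,0,0,0,-1],[1,0,0,0,0,0,-1],[1,0,0,0,0,0,-1],[1,0,0,0,0,0,-1]]])

```text
time_s: 3.1
eef_pos: [624.6, -283.2, 244.7]
ee_rot: [-0.001, 0.522, 0.853, 0.0]
force: [0.5, 0.1, -0.9]
grip_width: 1.002
grip_force: 0.0
```

Call:
arm_command(steps=[[[1,0,0,0,0,0,-1],[1,0,0,0,0,0,-1],[1,0,0,0,0,0,-1],[1,0,0,0,0,0,-1],[1,0,0,0,0,0,-1],[1,0,0,0,0,0,-0.6],[1,0,0,0,0,0,0]]])

```text
time_s: 3.98
eef_pos: [624.6, -283.2, 244.9]
ee_rot: [-0.0, 0.131, 0.991, 0.0]
force: [-0.2, 0.4, 0.1]
grip_width: 0.998
grip_force: 0.0
```

Run:
```python
from h import *
go([626,-283,150],165)
s=sense(); im=capture('wrist'); cv2.imwrite('pics/w1.png',im[:,:,::-1])
c=cam('wrist',s); print(proj(c,[[630,-284,74],[721,-307,48]]))
```

```text
t 3.98 tcp [ 624.6 -283.2  244.9] yaw 164.9 j [-0.6   0.69  0.91  0.    1.54 -1.9 ] F [-0.2  0.4  0.1] grip 0.998 0.0
shift units [-0.03  0.01  1.9 ] turn units -0.01 tilt [-0.001  0.   ]
[[281.82393296 196.04568243]
 [283.11189378 265.89990309]]
```

View pics/w1.png

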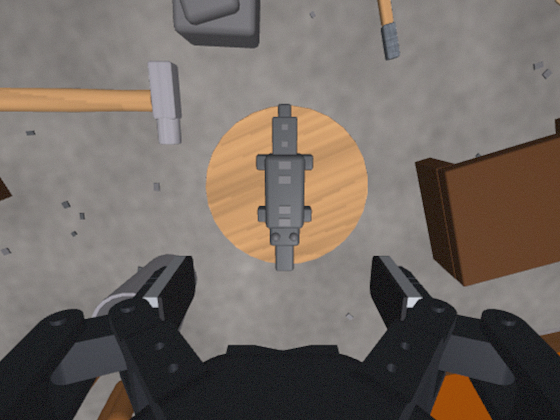

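The wrist view shows the croc vertical in the image, nose down: nose tip (285,270), front feet at row ~214, rear feet at ~162.

Run:
```python
from h import *
s=sense();c=cam('wrist',s)
f,r,n,t=[ray(c,[x,y],z)[0] for x,y,z in((285,214,51),(285,162,51),(285,270,48),(285,105,45))]
print(f,r,n,t,np.linalg.norm(f-r),np.linalg.norm(n-t),'origin',f+(r-f)*26/60)
d=f-r;print(np.degrees(np.arctan2(d[1],d[0])))
```

```text
[ 656.95729823 -287.57663068   51.        ] [ 599.86433262 -272.24506193   51.        ] [ 726.92459014 -306.33256554   48.        ] [ 543.10226053 -256.93661885   45.        ] 59.1156808462765 190.36703604944898 origin [ 632.21701313 -280.93295089   51.        ]
-15.031413571685057
```

Call:
arm_command(steps=[[[1,-0.05,0.07,0.9,0,0,0],[1,0,0,0.9,0,0,0],[1,0,0,0.8,0,0,0],[1,0,0,0.7,0,0,0],[1,0,0,0.5,0,0,0],[1,0,0,0,0,0,0]]])

```text
time_s: 4.78
eef_pos: [627.1, -280.0, 53.2]
ee_rot: [-0.002, 0.132, 0.991, 0.001]
force: [-0.0, 0.6, 0.4]
grip_width: 0.997
grip_force: 0.0
```

Call:
arm_command(steps=[[[0.3,0,0,0,0,0,0],[0.3,0,0,0,0,0,0],[0.3,0,0,0,0,0,0],[0.3,0,0,0,0,0,0],[0.3,0,0,0,0,0,0],[0.3,0,0,0,0,0,0]]], squeeze=50)

```text
time_s: 5.52
eef_pos: [628.6, -281.0, 56.9]
ee_rot: [0.001, 0.131, 0.991, -0.001]
force: [-0.6, 0.2, 6.1]
grip_width: 0.483
grip_force: 52.4
```

Call:
arm_command(steps=[[[0.3,0,0,-0.5,0,0,0],[0.3,0,0,-0.8,0,0,0],[0.3,0.55,0.72,-0.3,0,0,0],[0.3,0.55,0.72,0,0,0,0],[0.3,0.55,0.72,0,0,0,0],[0.3,0.55,0.72,0,0,0,0],[0.3,0.55,0.72,0,0,0,0],[0.3,0.55,0.72,0,0,0,0]]])

```text
time_s: 6.52
eef_pos: [523.7, -27.6, 134.9]
ee_rot: [-0.001, 0.131, 0.991, 0.0]
force: [1.0, 0.1, -4.6]
grip_width: 0.487
grip_force: 52.1
```

Call:
arm_command(steps=[[[0.3,0,0,0,0,0,-1],[0.3,0,0,0,0,0,-1],[0.3,0,0,0,0,0,-0.04],[0.3,0,0,0,0,0,0]]])

```text
time_s: 7.02
eef_pos: [524.6, -29.1, 135.1]
ee_rot: [-0.0, -0.02, 1.0, 0.0]
force: [-1.0, 1.1, -4.1]
grip_width: 0.484
grip_force: 52.2
```

Run:
```python
from h import *
go([525,-29,30],-177.5)
s=sense()
a=capture('wrist'); c=cam('wrist',s); b=capture('scene')
cv2.imwrite('pics/w2.png',np.hstack([cv2.resize(a,(400,300)),cv2.resize(b,(400,300))])[:,:,::-1])
cv2.imwrite('pics/w2full.png',a[:,:,::-1])
```

```text
t 7.03 tcp [524.6 -29.1 135.1] yaw -177.7 j [-0.28  0.43  1.64 -0.    1.07 -1.89] F [-1.   1.1 -4.1] grip 0.484 52.2
shift units [-0.01  0.    2.1 ] turn units -0.02 tilt [-0.001  0.   ]
```

View pics/w2.png

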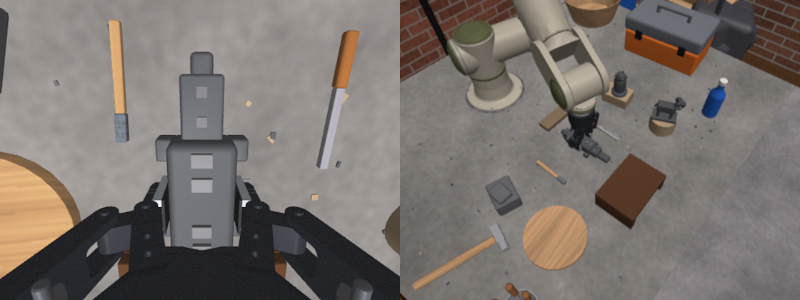

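Call:
arm_command(steps=[[[0.3,0,0,0.7,0,0,0],[0.3,0,0,0.7,0,0,0],[0.3,0,0,0.4,0,0,0],[0.3,0,0,0.25,0,0,0],[0.3,0,0,0.16,0,0,0],[0.3,0,0,0,0,0,0]]])

```text
time_s: 7.88
eef_pos: [524.9, -29.1, 24.8]
ee_rot: [-0.0, -0.021, 1.0, 0.0]
force: [0.6, 1.0, -3.8]
grip_width: 0.484
grip_force: 52.1
```

```bash
python3 -c "
from h import *
go([585,-26,22],-177.5)"
```

```text
t 7.88 tcp [524.9 -29.1  24.8] yaw -177.5 j [-0.28  0.6   1.72 -0.    0.83 -1.89] F [ 0.6  1.  -3.8] grip 0.484 52.1
shift units [-1.2   0.01  0.06] turn units -0.0 tilt [-0.  0.]
```

Still carried just above the bench; slide/lower forward, release, move to the tail.

Call:
arm_command(steps=[[[0.3,-0.3,0,0.03,0,0,0],[0.3,-0.3,0,0,0,0,0],[0.3,-0.3,0,0,0,0,0],[0.3,-0.3,0,0,0,0,0],[0.6,0,0,0.02,0,0,0],[0.6,0,0,0,0,0,0],[0.6,0,0,0,0,0,0]]])

```text
time_s: 8.75
eef_pos: [584.6, -26.6, 22.8]
ee_rot: [0.0, -0.022, 1.0, -0.0]
force: [-0.3, 1.0, -0.1]
grip_width: 0.605
grip_force: 0.0
```

Call:
arm_command(steps=[[[0.6,0,0,-0.6,0,0,0],[0.6,0,0,-0.6,0,0,0],[0.6,0.8,0,0,0,0,0],[0.6,0.5,0,0,0,0,0],[0.6,0,0,0,0,0,0]]])

```text
time_s: 9.38
eef_pos: [518.9, -29.3, 82.8]
ee_rot: [-0.0, -0.021, 1.0, 0.0]
force: [0.8, -0.4, 0.7]
grip_width: 0.604
grip_force: 0.0
```

Run:
```python
from h import *
go([520,-28,17],-177.5)
s=sense()
a=capture('wrist'); c=cam('wrist',s); b=capture('scene')
cv2.imwrite('pics/w3.png',np.hstack([a[:400,80:480],b[120:320,200:400].repeat(2,0).repeat(2,1)])[:,:,::-1])
print(proj(c,[[589,-26,39],[495,-30,12],[639,-24,73],[639,-24,55]])-[80,0])
```

```text
t 9.38 tcp [518.9 -29.3  82.8] yaw -177.6 j [-0.28  0.49  1.7   0.    0.95 -1.9 ] F [ 0.8 -0.4  0.7] grip 0.604 0.0
shift units [-0.02  0.03  1.32] turn units -0.01 tilt [-0.  0.]
[[201.57320865 332.12806314]
 [201.48851244 190.29973724]
 [201.40179789 436.36280851]
 [201.43112379 409.53800505]]
```

View pics/w3.png

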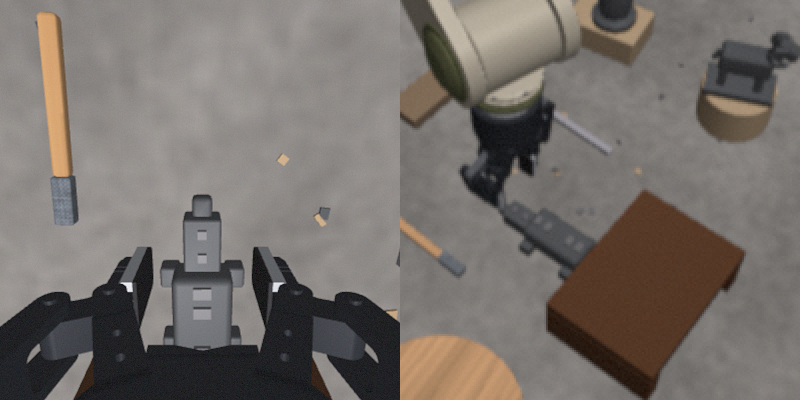

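The tail end is at (202,195), within ~3 mm of prediction, and the nose is at the riser's mouth. Grip the tail and push in.

Call:
arm_command(steps=[[[0.6,0,0,0.6,0,0,0],[0.6,0,0,0.5,0,0,0],[0.6,0,0,0.22,0,0,0],[0.2,0,0,0,0,0,0],[0.2,0,0,0,0,0,0],[0.2,0,0,0,0,0,0],[0.2,0,0,0,0,0,0],[0.2,0,0,0,0,0,0]]], squeeze=30)

```text
time_s: 10.48
eef_pos: [520.3, -29.4, 16.9]
ee_rot: [0.001, -0.022, 1.0, -0.0]
force: [1.1, 1.1, 3.4]
grip_width: 0.297
grip_force: 33.7
```

Call:
arm_command(steps=[[[0.2,-0.1,0,0,0,0,0],[0.2,-0.2,0,0,0,0,0],[0.2,-0.2,0,0,0,0,0],[0.2,-0.2,0,0,0,0,0],[0.2,-0.2,0,0,0,0,0],[0.2,-0.2,0,0,0,0,0],[0.2,-0.2,0,0,0,0,0],[0.2,-0.1,0,0,0,0,0]]])

```text
time_s: 11.48
eef_pos: [588.5, -26.2, 16.8]
ee_rot: [-0.002, -0.022, 1.0, 0.0]
force: [-12.6, -0.9, 14.3]
grip_width: 0.295
grip_force: 35.2
```

Call:
arm_command(steps=[[[0.6,0,0,0,0,0,0],[0.6,0,0,0,0,0,0],[0.6,0,0,-0.5,0,0,0],[0.6,0,0,-0.9,0,0,0],[0.6,0.7,0,-0.9,0,0,0],[1,0.7,0,-0.9,0,0,0],[1,0,0,0,0,0,0]]])

```text
time_s: 12.35
eef_pos: [519.7, -29.5, 179.6]
ee_rot: [0.003, -0.021, 1.0, -0.001]
force: [1.2, -0.3, -0.4]
grip_width: 0.989
grip_force: 0.0
```

Run:
```python
from h import *
go([421,291,180],100)
s=sense()
a=capture('wrist'); c=cam('wrist',s)
cv2.imwrite('pics/w4.png',a[:,:,::-1])
print(proj(c,[[639,-24,73],[639,-24,0],[564,-27,12]]))
```

```text
t 12.35 tcp [519.7 -29.5 179.6] yaw -177.5 j [-0.28  0.36  1.61 -0.    1.16 -1.9 ] F [ 1.2 -0.3 -0.4] grip 0.989 0.0
shift units [ 1.7   6.49 -0.03] turn units 9.59 tilt [ 0.006 -0.002]
[[281.97078007 329.34771445]
 [282.04612906 286.99916231]
 [282.21149105 231.06167137]]
```

View pics/w4.png

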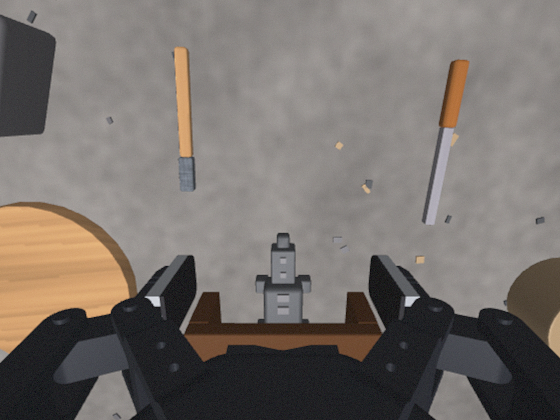

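Tail tip is at (282,234), straight and centred between the legs, with the board edge over the trunk, so the croc centre is about 20 mm inside. Next I go above the owl.

Call:
arm_command(steps=[[[1,0.21,0.81,-0.2,0,0,0],[1,0.21,0.81,-0.2,0,0,0],[1,0.21,0.81,0,0,0,0],[1,0.21,0.81,0,0,0,0],[1,0.21,0.81,0,0,0,0],[1,0.21,0.81,0,0,0,0],[1,0.21,0.81,0,0,0,0],[1,0.21,0.81,0,0,0,0]]])

```text
time_s: 13.4
eef_pos: [421.4, 292.2, 194.6]
ee_rot: [-0.001, -0.022, 1.0, -0.0]
force: [1.1, 0.3, 0.3]
grip_width: 1.0
grip_force: 0.0
```

Call:
arm_command(steps=[[[1,0,0,0,0,0,0]]])

```text
time_s: 13.52
eef_pos: [421.0, 292.8, 194.6]
ee_rot: [-0.001, -0.023, 1.0, -0.0]
force: [0.8, -0.3, -0.6]
grip_width: 1.004
grip_force: 0.0
```

Run:
```python
from h import *
go([421,291,98])
s=sense()
a=capture('wrist'); c=cam('wrist',s)
cv2.imwrite('pics/w5.png',a[:,:,::-1])
print(proj(c,[[421,291,55],[421,291,146],[414,292,45]]))
```

```text
t 13.53 tcp [421.  292.8 194.6] yaw -177.3 j [ 0.38  0.33  1.61  0.    1.2  -1.24] F [ 0.8 -0.3 -0.6] grip 1.004 0.0
shift units [-0.   -0.03  1.93] turn units None tilt [-0.003 -0.001]
[[279.39795602 198.67177703]
 [278.22196204 234.75140694]
 [280.84593726 189.01826273]]
```

View pics/w5.png

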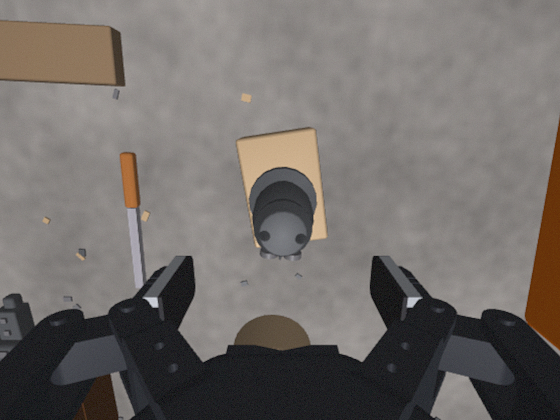

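Owl's foot rim spans columns 250–316 with its top at row 168 (centre ≈ (283,201)). Block corners are at (237,139), (314,128), (327,237).

Run:
```python
from h import *
s=sense();c=cam('wrist',s)
print('owl',ray(c,[[283,201],[250,201],[316,201],[283,168]],55).round(1))
q=ray(c,[[237,139],[314,128],[327,237]],45)
print('rect',((q[0]+q[2])/2).round(1),np.linalg.norm(q[0]-q[1]),np.linalg.norm(q[1]-q[2]))
a=q[2]-q[1];b=q[0]-q[1];print(np.degrees(np.arctan2(a[1],a[0])),np.degrees(np.arctan2(b[1],b[0])))
h=cv2.cvtColor(cv2.imread('pics/w5.png'),cv2.COLOR_BGR2HSV)
m=((h[...,1]>60)&(h[...,2]>150)).astype('uint8');m[:110]=0;m[260:]=0;m[:,:225]=0;m[:,340:]=0
k=max(cv2.findContours(m,0,2)[0],key=cv2.contourArea)
W=ray(c,k[:,0],45)[:,:2].astype('float32');print(cv2.minAreaRect(W))
```

```text
owl [[423.7 293.2  55. ]
 [425.1 262.3  55. ]
 [422.3 324.   55. ]
 [392.7 291.7  55. ]]
rect [415.7 293.9  45. ] 70.89725382290536 107.29766261187618
11.27973135090658 -79.51895548891142
((416.67010498046875, 293.3006286621094), (108.00503540039062, 73.16763305664062), 11.002969741821289)
```

Call:
arm_command(steps=[[[1,-0.03,0,0.6,0,0,0],[1,0,0,0.6,0,0,0],[1,0,0,0.5,0,0,0],[1,0,0,0.23,0,0,0],[0.4,0,0,0,0,0,0],[0.4,0,0,0,0,0,0],[0.4,0,0,0,0,0,0],[0.4,0,0,0,0,0,0]]], squeeze=40)

```text
time_s: 14.58
eef_pos: [424.1, 291.2, 101.2]
ee_rot: [0.001, -0.022, 1.0, 0.001]
force: [0.3, 0.6, 5.1]
grip_width: 0.547
grip_force: 41.5
```

Call:
arm_command(steps=[[[0.4,0,0,0,0,0,0],[0.4,0,0,-0.3,0,0,0],[0.4,0,0,-0.8,0,0,0],[0.4,0,0,-0.8,0,0,0]]])

```text
time_s: 15.08
eef_pos: [423.1, 290.6, 196.7]
ee_rot: [-0.0, -0.022, 1.0, -0.0]
force: [1.1, -0.1, -2.5]
grip_width: 0.547
grip_force: 42.5
```

```bash
python3 -c "
from h import *
go([634,-272,90],None)"
```

```text
t 15.07 tcp [423.1 290.6 196.7] yaw -177.5 j [ 0.37  0.33  1.6  -0.    1.21 -1.24] F [ 1.1 -0.1 -2.5] grip 0.547 42.5
shift units [ -3.73 -11.42   2.14] turn units None tilt [-0. -0.]
```

Call:
arm_command(steps=[[[0.4,-0.31,-0.95,0,0,0,0],[0.4,-0.31,-0.95,0,0,0,0],[0.4,-0.31,-0.95,0,0,0,0],[0.4,-0.31,-0.95,0,0,0,0],[0.4,-0.31,-0.95,0,0,0,0],[0.4,-0.31,-0.95,0,0,0,0],[0.4,-0.31,-0.95,0,0,0,0],[0.4,-0.31,-0.95,0,0,0,0]]])

```text
time_s: 16.08
eef_pos: [563.9, -85.1, 195.7]
ee_rot: [0.0, -0.022, 1.0, -0.0]
force: [0.3, 0.8, -3.1]
grip_width: 0.548
grip_force: 42.5
```

Call:
arm_command(steps=[[[0.4,-0.31,-0.95,0,0,0,0],[0.4,-0.31,-0.95,0,0,0,0],[0.4,-0.31,-0.95,0,0,0,0],[0.4,-0.31,-0.95,0,0,0,0],[0.4,0,0,0.7,0,0,0],[0.4,0,0,0.7,0,0,0],[0.4,0,0,0.4,0,0,0],[0.4,0,0,0.2,0,0,0]]])

```text
time_s: 17.08
eef_pos: [633.4, -270.4, 94.2]
ee_rot: [-0.001, -0.022, 1.0, 0.0]
force: [-0.1, 0.2, -2.8]
grip_width: 0.542
grip_force: 42.6
```

```bash
python3 -c "
from h import *
go([634,-272,91],None)"
```

```text
t 17.07 tcp [ 633.4 -270.4   94.2] yaw -177.5 j [-0.57  0.81  1.1  -0.    1.23 -2.19] F [-0.1  0.2 -2.8] grip 0.542 42.6
shift units [-0.01 -0.03  0.06] turn units None tilt [-0.002  0.001]
```

Call:
arm_command(steps=[[[0.4,0,0,0.03,0,0,0],[0.4,0,0,0.03,0,0,0],[0.4,0,0,0.01,0,0,0],[0.4,0,0,0,0,0,0]]])

```text
time_s: 17.58
eef_pos: [634.0, -270.7, 91.7]
ee_rot: [0.0, -0.022, 1.0, -0.0]
force: [0.2, -1.2, -3.8]
grip_width: 0.545
grip_force: 42.6
```

Call:
arm_command(steps=[[[1,0,0,0,0,0,0],[1,0,0,0,0,0,0],[1,0,0,0,0,0,0],[1,0,0,0,0,0,0],[1,0,0,-0.6,0,0,0],[1,0,0,-0.8,0,0,0],[1,0,0,-0.8,0,0,0],[1,0,0,0,0,0,0]]])

```text
time_s: 18.58
eef_pos: [634.8, -271.2, 205.1]
ee_rot: [0.003, -0.022, 1.0, -0.002]
force: [0.2, -1.0, -0.6]
grip_width: 1.001
grip_force: 0.0
```

Run:
```python
from h import *
go([633,287,220],-152)
s=sense()
a=capture('wrist'); b=capture('scene');c=cam('wrist',s)
cv2.imwrite('pics/w6f.png',a[:,:,::-1])
cv2.imwrite('pics/w6.png',np.hstack([a[80:380,80:480],cv2.resize(b,(400,300))])[:,:,::-1])
print(proj(c,[[634,-272,45]])-[80,80])
```

```text
t 18.57 tcp [ 634.8 -271.2  205.1] yaw -177.5 j [-0.57  0.72  0.97  0.    1.45 -2.19] F [ 0.2 -1.  -0.6] grip 1.001 0.0
shift units [-0.45 11.15 -0.34] turn units -2.97 tilt [ 0.006 -0.004]
[[201.08797862 111.39220537]]
```

View pics/w6.png

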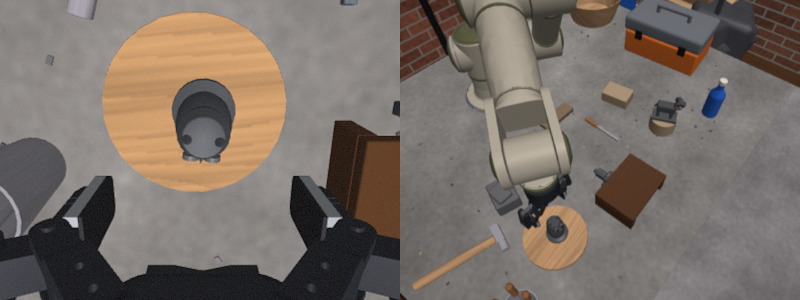

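Owl stands at the disc centre, foot centre near crop pixel (204,110). Now to the ram.

Call:
arm_command(steps=[[[1,-0.04,0.93,-0.1,0,0,0],[1,-0.04,0.93,-0.1,0,0,0],[1,-0.04,0.93,-0.1,0,0,0],[1,-0.04,0.93,0,0,0,0],[1,-0.04,0.93,0,0,0,0],[1,-0.04,0.93,0,0,0,0],[1,-0.04,0.93,0,0,0,0],[1,-0.04,0.93,0,0,0,0]]])

```text
time_s: 19.68
eef_pos: [633.1, 103.2, 214.6]
ee_rot: [-0.001, -0.022, 1.0, 0.0]
force: [0.8, 0.3, -0.4]
grip_width: 0.999
grip_force: 0.0
```

Call:
arm_command(steps=[[[1,-0.04,0.93,0,0,0,0],[1,-0.04,0.93,0,0,0,0],[1,-0.04,0.93,0,0,0,0],[1,-0.04,0.93,0,0,0,0],[1,0,0,0,0,0,-1],[1,0,0,0,0,0,-1],[1,0,0,0,0,0,-1],[1,0,0,0,0,0,0]]])

```text
time_s: 20.68
eef_pos: [633.4, 287.8, 214.7]
ee_rot: [-0.001, -0.243, 0.97, -0.0]
force: [0.1, 0.2, 1.0]
grip_width: 1.0
grip_force: 0.0
```

Run:
```python
from h import *
go([633,287,107],-152)
s=sense()
a=capture('wrist'); c=cam('wrist',s)
cv2.imwrite('pics/w7.png',a[:,:,::-1])
print(proj(c,[[633,287,60],[633,289,72]]))
```

```text
t 20.68 tcp [633.4 287.8 214.7] yaw -151.8 j [ 0.26  0.73  0.92  0.    1.49 -1.8 ] F [0.1 0.2 1. ] grip 1.0 0.0
shift units [ 0.01 -0.01  2.15] turn units 0.02 tilt [-0.002 -0.001]
[[280.82667509 193.72659519]
 [282.66502348 197.72945276]]
```

View pics/w7.png

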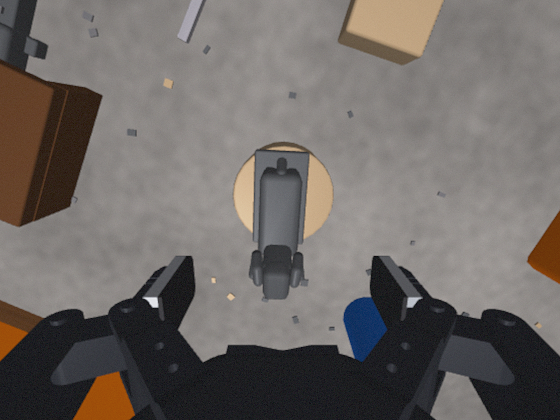

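Ram slab's rear edge is (254,150)–(309,152), with its axis turned about 2° from the tool. The round block top spans columns 233–333.

Run:
```python
from h import *
s=sense();c=cam('wrist',s)
q=ray(c,[[254.5,150],[309,152]],72);print(q,np.linalg.norm(q[0]-q[1]))
d=q[1]-q[0];a=np.degrees(np.arctan2(d[1],d[0]))-90;print('ram yaw',a);m=q.mean(0)
print('ram centre',m+45*np.array([np.cos(np.radians(a)),np.sin(np.radians(a)),0]))
h=cv2.cvtColor(cv2.imread('pics/w7.png'),cv2.COLOR_BGR2HSV)
m=((h[...,1]>60)&(h[...,2]>150)).astype('uint8');m[:130]=0;m[255:]=0;m[:,:225]=0;m[:,340:]=0
p=np.argwhere(m)[:,::-1].astype('int32');W=ray(c,cv2.convexHull(p)[:,0],60)[:,:2].astype('float32')
print(cv2.minEnclosingCircle(W),cv2.fitEllipse(W))
```

```text
[[605.91689249 245.66368336  72.        ]
 [584.33248731 289.97126561  72.        ]] 49.285377062095904
ram yaw 25.972993508015207
ram centre [635.57971571 287.52510971  72.        ]
((634.9395751953125, 290.2481689453125), 49.25397491455078) ((634.8419799804688, 290.2328796386719), (97.5394287109375, 98.19667053222656), 16.63214111328125)
```

Call:
arm_command(steps=[[[1,-0.02,-0.03,0.6,0,0,0.25],[1,0,0,0.7,0,0,0],[1,0,0,0.6,0,0,0],[1,0,0,0.26,0,0,0],[0.2,0,0,0,0,0,0],[0.2,0,0,0,0,0,0],[0.2,0,0,0,0,0,0],[0.2,0,0,0,0,0,0]]])

```text
time_s: 21.72
eef_pos: [635.9, 287.1, 109.7]
ee_rot: [0.001, -0.226, 0.974, -0.0]
force: [-0.1, -1.0, 5.0]
grip_width: 0.364
grip_force: 44.5
```

Call:
arm_command(steps=[[[0.2,0,0,0,0,0,0],[0.2,0,0,0,0,0,0],[0.2,0,0,0,0,0,0]]])

```text
time_s: 22.1
eef_pos: [635.9, 287.1, 109.7]
ee_rot: [0.001, -0.226, 0.974, 0.0]
force: [-0.3, -1.2, 6.6]
grip_width: 0.367
grip_force: 44.6
```

```bash
python3 -c "
from h import *
go([415.5,293,107],None)"
```

```text
t 22.1 tcp [635.9 287.1 109.7] yaw -153.9 j [ 0.26  0.81  1.05 -0.    1.27 -1.77] F [-0.3 -1.2  6.6] grip 0.367 44.6
shift units [3.91 2.05 0.04] turn units None tilt [0.002 0.   ]
```

Call:
arm_command(steps=[[[0.2,0,0,-0.3,0,0,0],[0.2,0,0,-0.7,0,0,0],[0.2,0.65,0.34,0,0,0,0],[0.2,0.65,0.34,0,0,0,0],[0.2,0.65,0.34,0,0,0,0],[0.2,0.65,0.34,0,0,0,0],[0.2,0.65,0.34,0,0,0,0],[0.2,0.65,0.34,0,0,0,0]]])

```text
time_s: 23.1
eef_pos: [413.9, 292.8, 158.6]
ee_rot: [-0.0, -0.226, 0.974, 0.0]
force: [-0.5, -0.0, -2.9]
grip_width: 0.37
grip_force: 43.4
```

Call:
arm_command(steps=[[[0.2,0,0,0,0,0,0.9],[0.2,0,0,0,0,0,0.88],[0.2,0,0,0.4,0,0,0],[0.2,0,0,0.3,0,0,0],[0.2,0,0,0,0,0,0]]])

```text
time_s: 23.72
eef_pos: [414.7, 292.6, 122.4]
ee_rot: [-0.001, -0.094, 0.996, -0.0]
force: [0.4, 0.3, -4.5]
grip_width: 0.366
grip_force: 43.2
```

Run:
```python
from h import *
go([415.5,293,95],-169.2)
s=sense()
a=capture('wrist'); c=cam('wrist',s)
cv2.imwrite('pics/w8.png',a[:,:,::-1])
h=np.radians(10.8);u=np.array([np.cos(h),np.sin(h)]);v=np.array([-u[1],u[0]])
print(proj(c,[[*(np.array([415.5,293])+i*55*u+j*37.5*v),45] for i,j in((-1,1),(-1,-1),(1,-1),(1,1))]))
```

```text
t 23.73 tcp [414.7 292.6 122.4] yaw -169.2 j [ 0.38  0.41  1.71  0.    1.03 -1.38] F [ 0.4  0.3 -4.5] grip 0.366 43.2
shift units [-0.02  0.01  0.55] turn units 0.0 tilt [-0.002 -0.001]
[[336.43606034 144.84018485]
 [226.52639802 144.85176394]
 [233.80003604 287.47666997]
 [329.33894631 287.44237356]]
```

View pics/w8.png

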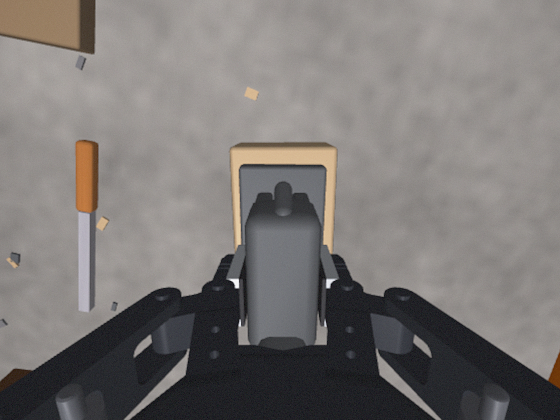

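Block's rear corners are (232,147) and (336,147); the ram slab's rear edge is (241,166)–(325,166), so it is parallel and centred.

Run:
```python
from h import *
s=sense();c=cam('wrist',s);h=np.radians(10.8);u=np.array([np.cos(h),np.sin(h),0]);v=np.array([-u[1],u[0],0])
b=ray(c,[[232,147],[336,147]],45);r=ray(c,[[241,166],[325,166]],84.7)
print(np.linalg.norm(b[0]-b[1]),np.linalg.norm(r[0]-r[1]))
B=b.mean(0)+55*u;Q=r.mean(0)+45*u;print(B,Q,'need along u,v',(B-Q)@u,(B-Q)@v)
```

```text
71.35957189816163 47.447029622842315
[417.29079411 295.23163673  45.        ] [414.58553237 293.86389168  84.7       ] need along u,v 2.9136339779522133 0.8366030334114529
```

Call:
arm_command(steps=[[[0.2,-0.04,0.02,0.3,0,0,0],[0.2,0,0,0.16,0,0,0],[0.2,0,0,0.06,0,0,0],[0.2,0,0,0.02,0,0,0],[0.2,0,0,0,0,0,0]]])

```text
time_s: 24.4
eef_pos: [417.3, 294.2, 96.5]
ee_rot: [0.0, -0.094, 0.996, 0.0]
force: [0.6, 1.6, -3.4]
grip_width: 0.366
grip_force: 43.3
```

Call:
arm_command(steps=[[[0.2,0,0,0.02,0,0,0],[0.2,0,0,0.01,0,0,0],[0.2,0,0,0,0,0,0]]])

```text
time_s: 24.78
eef_pos: [417.1, 294.2, 94.8]
ee_rot: [-0.0, -0.094, 0.996, -0.0]
force: [0.2, 0.2, -3.8]
grip_width: 0.368
grip_force: 43.3
```

Call:
arm_command(steps=[[[1,0,0,0,0,0,0],[1,0,0,0,0,0,0],[1,0,0,0,0,0,0],[1,0,0,0,0,0,0],[1,0,0,-0.6,0,0,0],[1,0,0,-0.8,0,0,0],[1,0,0,-0.9,0,0,0],[1,0,0,0,0,0,0]]])

```text
time_s: 25.78
eef_pos: [418.3, 294.7, 212.9]
ee_rot: [0.003, -0.094, 0.996, 0.001]
force: [-0.6, 0.1, -0.2]
grip_width: 0.998
grip_force: 0.0
```

Run:
```python
from h import *
go([634,-271,205],-177.5)
s=sense()
a=capture('wrist'); c=cam('wrist',s)
cv2.imwrite('pics/w9.png',a[:,:,::-1])
```

```text
t 25.77 tcp [418.3 294.7 212.9] yaw -169.2 j [ 0.38  0.31  1.59  0.    1.24 -1.38] F [-0.6  0.1 -0.2] grip 0.998 0.0
shift units [ -2.11 -11.92   0.16] turn units 0.97 tilt [0.006 0.002]
```

View pics/w9.png

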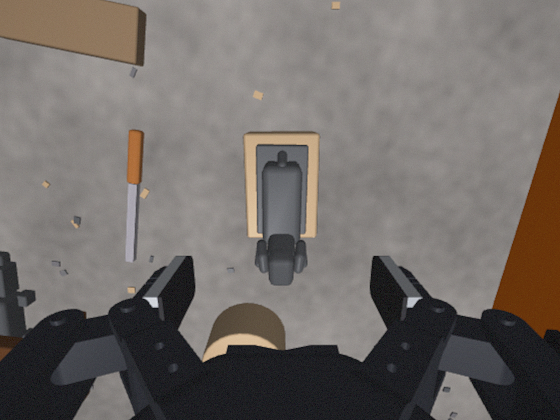

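Ram stands on the block, parallel. Side margins are even (slab 256–307 within block 246–318). I'll check the lengthwise offset.

Run:
```python
from h import *
s=sense();c=cam('wrist',s)
b=ray(c,[[246.5,134],[317.5,134],[282.5,237.5]],45);r=ray(c,[[256,146],[307.5,146]],57)
M=yaw(s)[1];u=-M[:2,0];v=M[:2,1]
B=b[:2].mean(0)[:2];Q=r.mean(0)[:2]
print('lenght',(b[2,:2]-B)@u,'block ctr',((B+b[2,:2])/2),'ram vs block u',(Q-B)@u-10,'using midpoint',Q@u+45-(B+b[2,:2])@u/2,'v',(Q-B)@v, 'widths',np.linalg.norm(b[0]-b[1]),np.linalg.norm(r[0]-r[1]))
```

```text
lenght 107.24295888505075 block ctr [414.24126006 294.80313983] ram vs block u 0.31820385645499627 using midpoint 1.6967244139295872 v -0.25593182714599316 widths 68.37431530325466 48.109885277435545
```

Call:
arm_command(steps=[[[1,-0.16,-0.92,0,0,0,0],[1,-0.16,-0.92,0,0,0,0],[1,-0.16,-0.92,0,0,0,0],[1,-0.16,-0.92,0,0,0,0],[1,-0.16,-0.92,0,0,0,0],[1,-0.16,-0.92,0,0,0,0],[1,-0.16,-0.92,0,0,0,0],[1,-0.16,-0.92,0,0,0,0]]])

```text
time_s: 26.82
eef_pos: [548.9, -56.7, 208.2]
ee_rot: [-0.001, -0.094, 0.996, 0.001]
force: [0.2, 0.3, 0.4]
grip_width: 0.998
grip_force: 0.0
```

Call:
arm_command(steps=[[[1,-0.16,-0.92,0,0,0,0],[1,-0.16,-0.92,0,0,0,0],[1,-0.16,-0.92,0,0,0,0],[1,-0.16,-0.92,0,0,0,0],[1,-0.16,-0.92,0,0,0,0],[1,0,0,0,0,0,0],[1,0,0,0,0,0,0]]])

```text
time_s: 27.7
eef_pos: [631.1, -273.1, 208.3]
ee_rot: [-0.001, -0.094, 0.996, 0.001]
force: [-0.2, 0.9, 0.9]
grip_width: 1.0
grip_force: 0.0
```

Run:
```python
from h import *
# owl foot centre from earlier picture w6f (taken at tcp 634.8,-271.2,205.1, yaw -177.5)
q=[0.003,-0.022,1.0,-0.002];q=np.array(q)/np.linalg.norm(q)
s0={'ee_rot':q,'eef_pos':np.array([634.8,-271.2,205.1])}
P=ray(cam('wrist',s0),[[284,190]],45)[0];print('owl earlier',P)
s=sense(); a=capture('wrist');c=cam('wrist',s);cv2.imwrite('pics/w10.png',a[:,:,::-1])
h=cv2.cvtColor(a,cv2.COLOR_RGB2HSV);m=((h[...,1]<50)|(h[...,2]<90)).astype('uint8')
# dark blob inside disc
p=proj(c,[P])[0].astype(int);print('exp px',p)
n,l,st,ce=cv2.connectedComponentsWithStats(m[100:290,180:390]);k=l[p[1]-100,p[0]-180];print(st[k]+[180,100,0,0,0])
x0,y0,w=st[k][0]+180,st[k][1]+100,st[k][2]
print('foot',ray(c,[[x0+w/2-.5,y0+w/2]],45))
go([634,-270,93])
```

```text
owl earlier [ 632.60285239 -269.27608103   45.        ]
exp px [284 194]
[ 253  164   62   84 3997]
foot [[ 633.19691977 -270.15840281   45.        ]]
t 27.75 tcp [ 631.2 -272.7  208.9] yaw -169.1 j [-0.58  0.71  0.97  0.    1.46 -2.34] F [ 0.1  0.4 -0. ] grip 0.999 0.0
shift units [-0.07  0.04  2.32] turn units None tilt [-0.001  0.001]
```

Call:
arm_command(steps=[[[1,-0.05,0.05,0.7,0,0,0],[1,0,0,0.7,0,0,0],[1,0,0,0.6,0,0,0],[1,0,0,0.4,0,0,0],[0.4,0,0,0,0,0,0],[0.4,0,0,0,0,0,0],[0.4,0,0,0,0,0,0],[0.4,0,0,0,0,0,0]]])

```text
time_s: 28.75
eef_pos: [634.2, -270.8, 91.7]
ee_rot: [0.001, -0.094, 0.996, -0.001]
force: [0.4, 2.2, 7.3]
grip_width: 0.547
grip_force: 42.4
```

Call:
arm_command(steps=[[[0.4,0,0,0,0,0,0],[0.4,0,0,0,0,0,0]]])

```text
time_s: 29.0
eef_pos: [634.2, -270.8, 91.7]
ee_rot: [0.001, -0.094, 0.996, -0.001]
force: [0.4, 2.6, 6.3]
grip_width: 0.543
grip_force: 42.4
```

Call:
arm_command(steps=[[[0.4,0,0,-0.3,0,0,0],[0.4,0,0,-0.8,0,0,0],[0.4,0,0,-0.8,0,0,0],[0.4,0,0,-0.2,0,0,0]]])

```text
time_s: 29.5
eef_pos: [634.0, -271.3, 198.1]
ee_rot: [0.002, -0.094, 0.996, -0.002]
force: [-1.4, -0.0, -3.6]
grip_width: 0.545
grip_force: 42.3
```

```bash
python3 -c "
from h import *
go([634.5,290,150],None)"
```

```text
t 29.5 tcp [ 634.  -271.3  198.1] yaw -169.2 j [-0.57  0.72  0.98 -0.    1.43 -2.33] F [-1.4 -0.  -3.6] grip 0.545 42.3
shift units [-2.11 11.03  0.93] turn units None tilt [ 0.004 -0.003]
```

Call:
arm_command(steps=[[[0.4,-0.18,0.92,0,0,0,0],[0.4,-0.17,0.92,0,0,0,0],[0.4,-0.18,0.92,0,0,0,0],[0.4,-0.17,0.92,0,0,0,0],[0.4,-0.18,0.92,0,0,0,0],[0.4,-0.17,0.92,0,0,0,0],[0.4,-0.18,0.92,0,0,0,0],[0.4,-0.17,0.92,0,0,0,0]]])

```text
time_s: 30.5
eef_pos: [632.5, 105.2, 193.4]
ee_rot: [-0.001, -0.094, 0.996, 0.0]
force: [0.4, 0.0, -3.2]
grip_width: 0.547
grip_force: 42.5
```

Call:
arm_command(steps=[[[0.4,-0.18,0.92,0,0,0,0],[0.4,-0.17,0.92,0,0,0,0],[0.4,-0.18,0.92,0,0,0,0],[0.4,-0.17,0.92,0,0,0,0],[0.4,0,0,0.6,0,0,0],[0.4,0,0,0.4,0,0,0],[0.4,0,0,0,0,0,0]]])

```text
time_s: 31.38
eef_pos: [631.8, 290.8, 141.7]
ee_rot: [-0.003, -0.094, 0.996, -0.001]
force: [-0.2, 1.3, -2.9]
grip_width: 0.548
grip_force: 42.5
```

Run:
```python
from h import *
go([634.5,290,117])
s=sense();a=capture('wrist');c=cam('wrist',s);cv2.imwrite('pics/w11.png',a[:,:,::-1])
print('block circle expected centre',proj(c,[[634.5,290,60],[634.5-50*.982,290-50*.19,60]]))
z=s['eef_pos'][2]-56.7;print('foot',z)
```

```text
t 31.38 tcp [631.8 290.8 141.7] yaw -169.2 j [ 0.26  0.78  1.02 -0.    1.34 -1.5 ] F [-0.2  1.3 -2.9] grip 0.548 42.5
shift units [-0.05 -0.03  0.49] turn units None tilt [-0.006 -0.002]
block circle expected centre [[279.53770759 221.72941994]
 [279.17189872 154.36920488]]
foot 85.02677399687165
```

View pics/w11.png

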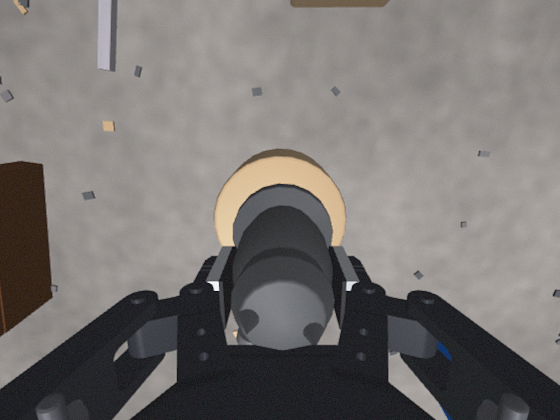

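Block top is centred at column 280 with its rear rim at row ~155, as predicted; owl's foot is centred at 282. Lowering.

Call:
arm_command(steps=[[[0.4,-0.06,-0.02,0.25,0,0,0],[0.4,0,0,0.13,0,0,0],[0.4,0,0,0.05,0,0,0],[0.4,0,0,0.03,0,0,0],[0.4,0,0,0.02,0,0,0],[0.4,0,0,0,0,0,0]]])

```text
time_s: 32.17
eef_pos: [636.2, 290.7, 120.9]
ee_rot: [0.0, -0.094, 0.996, 0.0]
force: [-0.2, 0.2, -3.3]
grip_width: 0.543
grip_force: 42.5
```

Call:
arm_command(steps=[[[0.4,0.02,0,0.04,0,0,0],[0.4,0,0,0.03,0,0,0],[0.4,0,0,0.01,0,0,0],[0.4,0,0,0,0,0,0]]])

```text
time_s: 32.67
eef_pos: [635.2, 290.5, 116.8]
ee_rot: [0.0, -0.094, 0.996, 0.0]
force: [-0.7, -0.5, -3.7]
grip_width: 0.548
grip_force: 42.6
```

Call:
arm_command(steps=[[[1,0,0,0.01,0,0,0],[1,0,0,0,0,0,0],[1,0,0,0,0,0,0],[1,0,0,0,0,0,0],[1,0,0,-0.6,0,0,0],[1,0,0,-0.8,0,0,0],[1,0,0,-0.9,0,0,0],[1,0,0,0,0,0,0]]])

```text
time_s: 33.67
eef_pos: [636.2, 290.9, 235.7]
ee_rot: [0.004, -0.094, 0.996, 0.001]
force: [0.2, 0.8, -0.6]
grip_width: 1.005
grip_force: 0.0
```

Run:
```python
from h import *
go([634.5,290,117])
s=sense();a=capture('wrist');c=cam('wrist',s);b=capture('scene');t=capture('top')
o=np.vstack([np.hstack([a[90:350,130:430],cv2.resize(b[60:330,240:440],(300,260))]),np.hstack([cv2.resize(t[90:210,230:350],(300,300)),cv2.resize(t[130:300,140:310],(300,300))])])
cv2.imwrite('pics/w12.png',o[:,:,::-1]);cv2.imwrite('pics/w12f.png',a[:,:,::-1])
h=cv2.cvtColor(a,cv2.COLOR_RGB2HSV)
m=((h[...,1]>60)&(h[...,2]>150)).astype('uint8');m[:120]=0;m[255:]=0;m[:,:215]=0;m[:,350:]=0
p=np.argwhere(m)[:,::-1].astype('int32');W=ray(c,cv2.convexHull(p)[:,0],60)[:,:2].astype('float32')
print(cv2.minEnclosingCircle(W)); print('px of (634.5,290,70)',proj(c,[634.5,290,70])-[130,90], proj(c,[634.5-32*.982,290-32*.19,70])-[130,90])
```

```text
t 33.67 tcp [636.2 290.9 235.7] yaw -169.2 j [ 0.26  0.73  0.88  0.    1.53 -1.5 ] F [ 0.2  0.8 -0.6] grip 1.005 0.0
shift units [ 0.05 -0.01  2.37] turn units None tilt [0.007 0.002]
((634.60888671875, 290.2312927246094), 49.2564697265625)
px of (634.5,290,70) [[150.67618414  98.67801388]] [[150.54327572  66.95628691]]
```

View pics/w12.png

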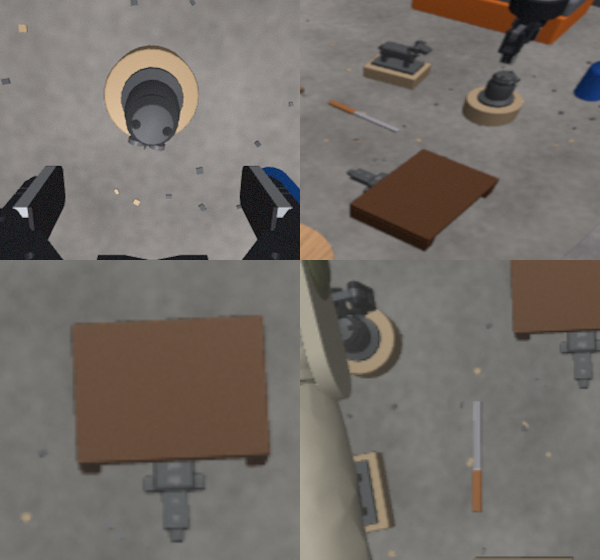

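Owl, ram and croc all look right: owl's foot rim is at crop row ~67, as predicted, and the croc tail tip is at top px (300.8,202.4). One last check on croc depth.

Run:
```python
from h import *
c=cam('top');t=ray(c,[300.8,202.4],10)[0];e=ray(c,[300,171],73)[0]
print('tail',t,'edge',e,'croc x in riser',t[0]+95-e[0])
```

```text
tail [566.05202464 -28.13987954  10.        ] edge [637.87497452 -26.24111572  73.        ] croc x in riser 23.17705011290127
```

```bash
python3 -c "
from rig import *
print(finish_job())"
```

```text
the job is handed in; nothing more can be done
None
```

The job is handed in, with no verdict shown. My last measurements put the crocodile about 23 mm inside the riser's front edge with its nose in, and the ram and owl each within about 2 mm of the middle of the rectangular and round blocks. The rough stone was not touched, and the clock stood at about 34 s.

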